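# Third hand: square a tee fitting up against the sprung stop

### The job

The tee fitting is lying over on its side: roll it over one facet on the bench so that its stub points straight up. Then lift it onto the bed of the holding fixture, centred and square to the sprung pad, and push its end against the pad until the pad is about half way in (about 10 N), never bottoming the spring. The program finishes while still holding it pressed steadily like that, pushing at the tee's rear end and clear of the stub so a colleague can screw a nut onto it; leave the other objects alone.

Things in the scene. Friction and masses are not known exactly. Their poses are not given: they have to be found in the camera images.
- tee: Loose aluminium tee, 0.3-0.44 kg: round barrel (diameter 36 mm) with a hexagonal collar at each end (46 mm across flats, 22 mm long), 130 mm long, flat ends, both alike. A round stub (diameter 20) stands out from mid length, square to a collar flat. Origin: on the barrel axis at mid length, 23 mm above what the collars rest on; x along the barrel, z along the stub. Starts in any heading.
- tee_stub (a point): Centre of the stub's end, 54 mm from the barrel axis. At the start the stub leans 60 degrees to one side: this point is 50 mm above the bench, 47 mm aside of the axis. One roll away from the lean, over a 27 mm wide facet, brings it upright, 77 mm above the bench; pushing the stub's end up and over in an arc does it (pushed level it slides). Axes as tee.
- fixture: Fixed holding fixture: flat steel bed plate 8 mm thick, 100 mm wide (y), from x = -100 to +140 mm of the origin; upright green bracket at x = 110 to 132 mm, 70 mm high. Origin: at bench level under the bed, on its centre line. Its x points along the bed from the open end (robot's side) to the sprung pad, z up.
- stop_face (a point): Centre of the sprung pad's face, which looks to -x of the fixture; 75 mm along x from the fixture's origin and 34 mm above the bench when free; moves with the pad, a steel plate 70 mm wide, 50 mm high, 8 mm thick, standing in front of the bracket. Axes as fixture.
- stop (a joint): How far the sprung pad is pushed in, m: 0 free, 0.020 bottomed on its bumpers. Spring 1 N per mm without preload, so 0.010 is half way in and 10 N. Moves along the fixture's +x and springs back.
- bowl: Bystander: shallow plastic bowl, 100 mm across, 40 mm high, beyond the work in the middle. Origin under its centre.
- wrench: Bystander: wrench lying flat on the bench at the robot's right. Origin near its middle.
- coupling: Bystander: steel coupling standing upright, 42 mm across flats, 68 mm high, at the robot's left. Origin under its centre.
Things that resemble listed ones, but are neither listed nor needed, are in the scene too. Of the things shaped like the tee, the aluminium one is meant.

How it is judged:
By the outcome, as a careful person would: the job done as asked, in the order asked, and still so for the second after the job is handed in, while the arm keeps its last pose, push and grip.
It also fails if it takes over 72 s, if anything falls off the work surface, if the arm or the gripper's body presses on something with over 40 N, if the wrist force passes 120 N, or if a joint passes its speed limit or range.

### The arm

A 6-joint arm with a two-finger parallel gripper is mounted at the origin on the work surface. World frame = base frame: x ahead of the robot, y to its left, z up, the work surface at z = 0. Lengths are in m, angles in rad, forces in N, time in s.
With the tool pointing down it reaches from about 0.35 to 0.775 m from the base axis. Payload 5.5 kg.
Tool frame: the origin (TCP) lies at the very end of the fingers, on their centre line; the grasp point (between the pads) lies 19 mm behind it; z points along the fingers, y is the line along which they close (so a half turn about z gives the same grasp; the last joint's range is limited). The gripper opens to 85 mm and grips with 20 to 120 N. Pads are 22 mm wide; open, the fingers measure 114 mm over their backs; the gripper's body (76 mm by 85 mm) begins 54 mm behind the grasp point. The pads swing forward as they close: fully open they stand 13 mm farther back than shut.
Start: joints at [-1.441, 0.313, 0.046, 1.304, 0, 1.431], TCP at [0.153, -0.554, 0.206] pointing down, gripper open.
Joint ranges: [-2.76, 2.76], [-0.86, 1.69], [-1.03, 1.26], [-2.2, 2.34], [-1.47, 1.5], [-3.14, 3.14]. Speed limits (rad/s): [2.57, 2.57, 3.14, 3.14, 3.14, 3.14].

### API

Orientations are given as a unit quaternion [w, x, y, z].
In Python, from workcell import env gives the robot as it stands. The module is installed in compiled form; this text tells all that it offers.
- The arm moves only by the tool jog_arm, never from a script. Its argument "rows" is a list of rows, each a list of 6 numbers: the shift along the world's x, y, z in units of 40 mm (1.0 is 40 mm), then the turn, a rotation vector about the world's x, y, z in units of 6 degrees (1.0 is 6 degrees). In form: [[x, y, z, wx, wy, wz], ...]. A call has 1 to 12 rows; each row is the pose to reach, as a shift and turn from the pose commanded when the call began; what a row does not reach only later rows make up. A row lasts 1/12 s, in which the tool goes at most 41.7 mm and 7.16 degrees, less where a joint would pass 70% of its speed; a pose out of reach is approached as far as the arm can. A call with a gripper value outside its range is refused whole. "jaw" is the gripper command: -1 is fully open, 1 is shut, values between are in proportion, set as the call begins (left out, the last holds). The fingers move at their own pace and stop on an object; "force" is the grip in N (left out, the last holds). Time passes only in rows, so rows that repeat a pose let the fingers close. It gives the time, the measured TCP pose, the force, the opening and the grip force at its end, in the units of the state.
- env.get_state(): the state, without advancing time (a new reading comes with each control period).
- env.read_camera(name): name is "side" or "top" or "wrist"; returns a dict with "pixels" (384x512x3 uint8, red, green, blue), "mtx" (3x3 intrinsics, pixels), "k1" (the pictures are not rectified: a ray, as slopes to the right and down, at radius r is drawn at 1 + k1 r^2 times it, then the intrinsics apply), "cam_to_world" (4x4, takes a point from camera to world coordinates). Camera axes: x right, y up, looking along -z (the intrinsics and any distortion apply to the point x, -y, -z); pixel columns grow to the right and rows downward; lengths in m; the calibration is good to about 2 mm. A picture is of the moment at which its call begins. There is no depth.
- env.hand_in(): hands the job in; it is judged then, once.
The state is a dict: "clock": time; "joint_pos": joint angles; "qvel": joint speeds; "tau": joint torques, N m; "tcp_pos": TCP position; "orientation": TCP orientation; "wrist_force": force on the tool from outside, world axes, zero at the start; "ft_torque": the same for the moment, N m; "finger_gap": finger opening in m; "grip_force": force on a finger pad.
Only numpy, scipy, OpenCV 4.12 (cv2) and the standard library are available. Lean on these libraries where they do the work, as an engineer would, in place of code of your own. Each camera call takes 0.05 s, during which the arm holds its last target. There are 200 camera calls.

## Working session

There is one attempt and no reset: what is moved stays moved. The work goes in short steps, Python scripts to look and compute and a tool call to move; the robot and the scene stay as the last step left them, time stands still between calls to the robot, and variables do not carry over. Pictures are saved under pics/ and viewed, at most 10 in all, crops included, and the job is handed in when it is done.

Besides the shell and the picture viewer there is one more tool, called after "Call:" as name(argument=value, ...), one argument or row to a line, values as JSON. jog_arm: Moves the arm, as the interface text tells. Its arguments: {"type":"object","properties":{"rows":{"type":"array","items":{"type":"array","items":{"type":"number"}}},"jaw":{"type":"number"},"force":{"type":"number"}},"required":["rows"]}

```bash
mkdir -p pics
cat > h.py <<'E'
import numpy as np, cv2
from workcell import env
def cam(n,save=None):
    c=env.read_camera(n)
    if save: cv2.imwrite('pics/'+save,c['pixels'][:,:,::-1])
    return c
def ray(c,u,v):
    K=c['mtx']; x,y=(u-K[0,2])/K[0,0],(v-K[1,2])/K[1,1]
    X,Y=x,y
    for _ in range(20):
        s=1+c['k1']*(X*X+Y*Y); X,Y=x/s,y/s
    T=c['cam_to_world']; d=T[:3,:3]@np.array([X,-Y,-1]); return T[:3,3],d
def onz(c,u,v,z):
    o,d=ray(c,u,v); return o+d*(z-o[2])/d[2]
def proj(c,p):
    T=c['cam_to_world']; q=T[:3,:3].T@(np.array(p)-T[:3,3]); x,y=q[0]/-q[2],-q[1]/-q[2]
    s=1+c['k1']*(x*x+y*y); K=c['mtx']; return K[0,0]*x*s+K[0,2],K[1,1]*y*s+K[1,2]
E
python3 - <<'E'
from h import *
a=cam('top','t0.png');b=cam('side','s0.png')
for c in(a,b): print(c['mtx'],c['k1'],c['cam_to_world'].round(3))
print(env.get_state())
E
```

```text
[[446.06823957   0.         256.12264424]
 [  0.         446.06823957 194.49051122]
 [  0.           0.           1.        ]] -0.062258512848041965 [[ 0.027  0.994 -0.11   0.425]
 [-0.999  0.029  0.016  0.008]
 [ 0.019  0.11   0.994  1.293]
 [ 0.     0.     0.     1.   ]]
[[485.1552629    0.         257.29335369]
 [  0.         485.1552629  193.00223115]
 [  0.           0.           1.        ]] -0.16124072305080708 [[-0.726  0.457 -0.514 -0.115]
 [-0.688 -0.489  0.536  0.71 ]
 [-0.007  0.743  0.669  0.94 ]
 [ 0.     0.     0.     1.   ]]
{'clock': 0.1, 'joint_pos': array([-1.44061754e+00,  3.13932623e-01,  4.50972381e-02,  1.30361179e+00,
       -1.65418725e-05,  1.43119059e+00]), 'qvel': array([-0.0009938 , -0.00090027,  0.00313593,  0.00103836,  0.00010998,
        0.00049632]), 'tau': array([ 4.12847759e-03, -4.81721163e+01,  2.99246764e+01,  1.25975264e-02,
       -2.29144933e-05,  3.51332243e-07]), 'tcp_pos': array([ 0.15316794, -0.55370568,  0.20529582]), 'orientation': array([-8.25452540e-04,  9.90915487e-01,  1.34483515e-01, -4.38024730e-06]), 'wrist_force': array([-0.799995  , -0.64988104, -0.01093834]), 'ft_torque': array([-0.00176766,  0.01041061, -0.0020887 ]), 'grip_force': 0.0, 'finger_gap': 0.08528512359655614}
```

View pics/t0.png

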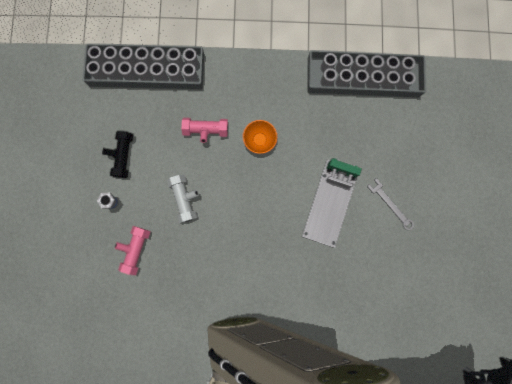

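View pics/s0.png

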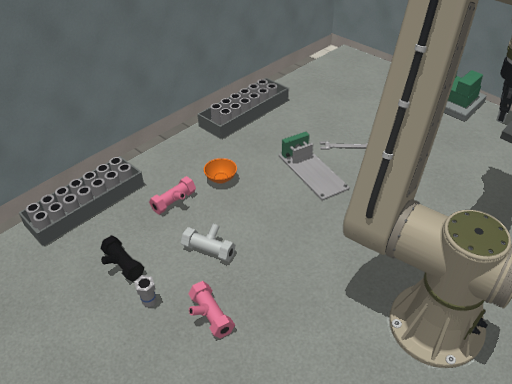

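Top view, tee-shaped things: black (120,155), pink (205,130), pink (134,250) and silver-grey (184,199). The silver one fits aluminium, and its stub leans toward (197,196). The fixture bed spans (305,235)–(357,165), with the green bracket at (344,167). The bowl is at (260,137), the wrench at (390,203) and the coupling at (107,201). I'll confirm the silver tee in an enlarged crop.

Run:
```python
from h import *
a=cam('top');b=cam('side')
A=a['pixels'][160:235,150:230];B=b['pixels'][215:270,170:250]
f=lambda I:cv2.resize(I,(400,int(400*I.shape[0]/I.shape[1])),interpolation=cv2.INTER_CUBIC)
F=f(a['pixels'][150:255,295:370])
A,B=f(A),f(B);h=max(A.shape[0],B.shape[0],F.shape[0])
p=lambda I:cv2.copyMakeBorder(I,0,h-I.shape[0],0,0,cv2.BORDER_CONSTANT)
F=cv2.resize(F,(395,553)) if False else F
X=np.hstack([p(A),p(B),p(F)]);X=cv2.resize(X,None,fx=.66,fy=.66)
cv2.imwrite('pics/c1.png',X[:,:,::-1]);print(X.shape)
def comps(c,roi,m):
    M=np.zeros(m.shape,np.uint8);u0,v0,u1,v1=roi;M[v0:v1,u0:u1]=m[v0:v1,u0:u1]
    n,l,s,ce=cv2.connectedComponentsWithStats(M);k=1+s[1:,4].argmax();return l==k,s[k]
for c,roi,z in((a,(160,165,215,235),.023),(b,(170,215,250,270),.023)):
    hsv=cv2.cvtColor(c['pixels'],cv2.COLOR_RGB2HSV)
    m=((hsv[...,2]>150)&(hsv[...,1]<40)).astype(np.uint8)
    M,s=comps(c,roi,m);print(s)
    if z and c is a:
        v,u=np.nonzero(M);P=np.array([onz(c,x,y,.023)[:2] for x,y in zip(u,v)]).astype(np.float32)
        r=cv2.minAreaRect(P*1000);print(r,cv2.boxPoints(r))
# fixture bed
hsv=cv2.cvtColor(a['pixels'],cv2.COLOR_RGB2HSV)
m=((hsv[...,2]>150)&(hsv[...,1]<40)).astype(np.uint8)
M,s=comps(a,(295,170,370,255),m);print(s)
v,u=np.nonzero(M);P=np.array([onz(a,x,y,.008)[:2] for x,y in zip(u,v)]).astype(np.float32)
r=cv2.minAreaRect(P*1000);print(r,cv2.boxPoints(r))
g=((hsv[...,0]>55)&(hsv[...,0]<90)&(hsv[...,1]>100)).astype(np.uint8)
M,s=comps(a,(295,130,380,255),g)
v,u=np.nonzero(M);P=np.array([onz(a,x,y,.070)[:2] for x,y in zip(u,v)]).astype(np.float32)
r=cv2.minAreaRect(P*1000);print(r,cv2.boxPoints(r))
```

```text
(370, 792, 3)
[169 175  26  46 466]
((555.2950439453125, 191.69552612304688), (132.6125946044922, 55.5698127746582), 18.852977752685547) [[483.56757 196.56352]
 [501.52448 143.97499]
 [627.0225  186.82753]
 [609.0656  239.41606]]
[180 223  53  36 723]
[ 303  170   50   77 1967]
((534.1226806640625, -225.9215545654297), (100.21935272216797, 206.301025390625), 73.60977935791016) [[ 421.02417 -244.88809]
 [ 618.9415  -303.10165]
 [ 647.2212  -206.95502]
 [ 449.30383 -148.74146]]
((643.6740112304688, -256.67279052734375), (90.13728332519531, 31.389575958251953), 75.23809051513672) [[ 617.0136  -296.25476]
 [ 647.3671  -304.25293]
 [ 670.3344  -217.09082]
 [ 639.9809  -209.09265]]
```

View pics/c1.png

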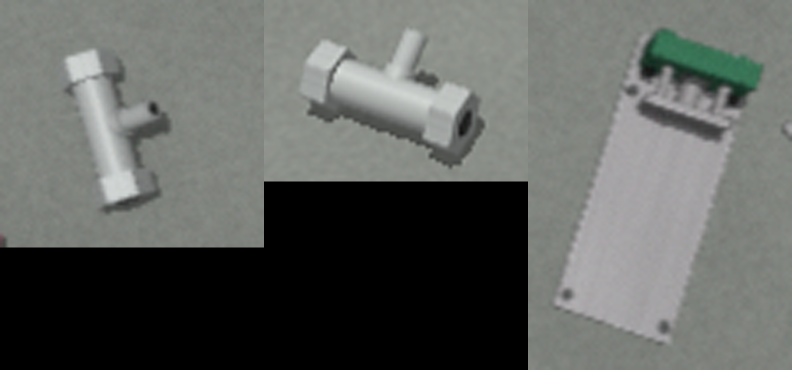

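The silver tee, top view (184,199), is confirmed aluminium: hexagonal collars, stub leaning toward −y. Moving over it for a closer look.

Call:
jog_arm(
  rows=[
    [0.6, 0.6, 0.2, 0, 0, 0.7],
    [1.2, 1.2, 0.4, 0, 0, 1.4],
    [1.8, 1.8, 0.6, 0, 0, 2.1],
    [2.4, 2.4, 0.8, 0, 0, 2.8],
    [3, 3, 1, 0, 0, 3.5],
    [3.6, 3.6, 1.2, 0, 0, 4.2],
    [4.2, 4.2, 1.4, 0, 0, 4.9],
    [4.8, 4.9, 1.6, 0, 0, 5.6],
    [5.4, 5.6, 1.8, 0, 0, 6.3],
    [6, 6.3, 1.9, 0, 0, 7],
    [6.6, 7, 1.9, 0, 0, 7.6],
    [7, 7.8, 1.9, 0, 0, 8.2],
  ],
)

```text
clock: 1.2
tcp_pos: [0.4351, -0.2413, 0.2822]
orientation: [0.001, 0.844, 0.536, 0.0]
wrist_force: [1.5, -0.7, 0.1]
finger_gap: 0.0852
grip_force: 0.0
```

Call:
jog_arm(
  rows=[
    [0.1, 0.8, 0, 0, 0, 0.7],
    [0.2, 1.7, 0, 0, 0, 1.4],
    [0.3, 2.6, 0, 0, 0, 2.1],
    [0.4, 3.5, 0, 0, 0, 2.8],
    [0.5, 4.4, 0, 0, 0, 3.5],
    [0.6, 5.3, 0, 0, 0, 4.2],
    [0.7, 6.2, 0, 0, 0, 4.9],
    [0.8, 7.1, 0, 0, 0, 5.6],
    [0.9, 8, 0, 0, 0, 6.3],
    [1, 8.8, 0, 0, 0, 6.9],
    [1.1, 9.5, 0, 0, 0, 7.4],
    [1.1, 9.8, 0, 0, 0, 7.4],
  ],
)

```text
clock: 2.2
tcp_pos: [0.4773, 0.1528, 0.2818]
orientation: [-0.0, 0.578, 0.816, 0.0]
wrist_force: [0.2, -0.3, 0.4]
finger_gap: 0.0857
grip_force: 0.0
```

Run:
```python
from h import *
c=cam('wrist','w1.png')
s=env.get_state();print(s['clock'],s['tcp_pos'],s['orientation'],s['joint_pos'].round(2))
print(c['cam_to_world'].round(3),c['mtx'][0,0],c['k1'])
```

```text
2.25 [0.47698342 0.15317601 0.2817206 ] [-5.34411030e-04  5.78925094e-01  8.15380494e-01  3.15933083e-04] [0.15 0.16 0.03 1.44 0.   1.38]
[[ 0.944 -0.316 -0.098  0.452]
 [ 0.331  0.9    0.283  0.225]
 [-0.001 -0.299  0.954  0.452]
 [ 0.     0.     0.     1.   ]] 289.4764350933854 0.019168161769163486
```

View pics/w1.png

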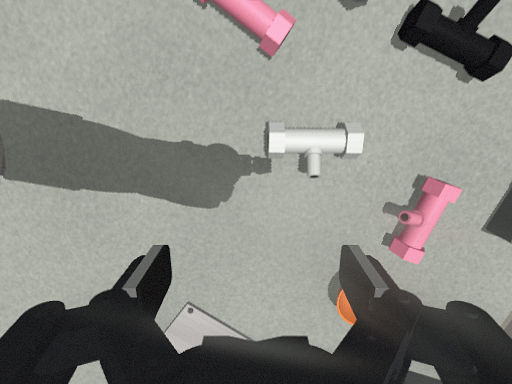

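```bash
cat > tee.py <<'E'
from h import *
c=cam('wrist')
p=c['pixels'].astype(int); m=((p.min(2)>140)&(p.max(2)-p.min(2)<35))
m[:100]=0;m[200:]=0;m[:,:255]=0;m[:,380:]=0
m=m.astype(np.uint8);n,l,s,_=cv2.connectedComponentsWithStats(m);k=1+s[1:,4].argmax();m=(l==k);print(s[k])
for u in (292,296,300,328,333,338):
    v=np.nonzero(m[:,u])[0];print(u,v.min(),v.max(),onz(c,u,(v.min()+v.max())/2,.023)[:2].round(4))
for v in (132,138,144,158,162,166,170,174,178):
    u=np.nonzero(m[v])[0]
    if len(u):print(v,u.min(),u.max(),len(u),onz(c,(u.min()+u.max())/2,v,.05)[:2].round(4),onz(c,u.min(),v,0)[:2].round(4),onz(c,u.max(),v,.046)[:2].round(4))
E
python3 tee.py
```

```text
[  255   100   125   100 11649]
292 100 199 [0.525  0.1788]
296 100 199 [0.5306 0.1808]
300 100 199 [0.5362 0.1827]
328 100 199 [0.5753 0.1963]
333 100 199 [0.5822 0.1987]
338 100 199 [0.5892 0.2011]
132 255 379 117 [0.5438 0.2151] [0.4656 0.1827] [0.6248 0.2428]
138 255 379 118 [0.5469 0.2077] [0.4686 0.1741] [0.6285 0.2354]
144 255 379 117 [0.5501 0.2001] [0.4716 0.1654] [0.6322 0.228 ]
158 270 379 97 [0.5676 0.1856] [0.5011 0.1524] [0.6411 0.2103]
162 272 379 98 [0.5712 0.1808] [0.5063 0.1475] [0.6437 0.2052]
166 272 379 98 [0.5735 0.1755] [0.5086 0.1414] [0.6463 0.2   ]
170 272 379 98 [0.5758 0.1702] [0.5108 0.1353] [0.6489 0.1947]
174 255 379 120 [0.5667 0.1609] [0.4874 0.1202] [0.6515 0.1894]
178 255 379 116 [0.569  0.1555] [0.4895 0.1139] [0.6542 0.1841]
```

Threshold too low; the bench passes it.

```bash
sed -i 's/p.min(2)>140/p.min(2)>172/' tee.py; python3 tee.py
```

```text
[ 269  122   78   53 2037]
292 130 151 [0.52   0.1889]
296 130 150 [0.5253 0.1915]
300 130 150 [0.5308 0.1934]
328 130 151 [0.5698 0.2062]
333 130 151 [0.5767 0.2086]
338 130 151 [0.5836 0.211 ]
132 270 345 76 [0.5315 0.2087] [0.4872 0.188 ] [0.5808 0.2254]
138 269 345 77 [0.5339 0.201 ] [0.4888 0.179 ] [0.5843 0.2179]
144 269 345 77 [0.537  0.1934] [0.492  0.1703] [0.5877 0.2104]
158 310 320 11 [0.555 0.179] [0.5604 0.1709] [0.5627 0.1809]
162 310 320 11 [0.5572 0.1738] [0.5629 0.165 ] [0.5649 0.1756]
166 310 321 12 [0.5601 0.1687] [0.5653 0.159 ] [0.5685 0.1707]
170 310 321 12 [0.5623 0.1634] [0.5678 0.153 ] [0.5708 0.1653]
174 310 320 11 [0.5639 0.1577] [0.5703 0.1469] [0.5718 0.1594]
```

The wrist view shows the tee at (268–364, 138) with the stub end at (314,175); the axis heading is about 19.2° and the centre is near (0.550, 0.199). I'll approach the stub tilted 30° with the jaws half open.

Call:
jog_arm(
  rows=[
    [0.3, -0.1, -0.6, 0.6, 0.2, 0],
    [0.6, -0.15, -1.2, 1.2, 0.4, 0],
    [0.9, -0.2, -1.8, 1.8, 0.63, 0],
    [1.2, -0.3, -2.4, 2.4, 0.84, 0],
    [1.5, -0.4, -3, 3, 1.05, 0],
    [1.8, -0.45, -3.6, 3.6, 1.26, 0],
    [2.1, -0.5, -4.1, 4.2, 1.46, 0],
    [2.3, -0.54, -4.4, 4.6, 1.6, 0],
    [2.4, -0.54, -4.56, 4.72, 1.65, 0],
    [2.4, -0.54, -4.56, 4.72, 1.65, 0],
  ],
  jaw=0,
  force=20,
)

```text
clock: 3.18
tcp_pos: [0.5731, 0.1257, 0.0972]
orientation: [-0.213, 0.563, 0.785, 0.149]
wrist_force: [-0.3, 0.2, -0.8]
finger_gap: 0.0428
grip_force: 0.0
```

Run:
```python
from h import *
c=cam('wrist','w2.png')
s=env.get_state();print(s['clock'],s['tcp_pos'],s['orientation'],s['finger_gap'],s['wrist_force'])
```

```text
3.2333 [0.57298061 0.12668513 0.09896332] [-0.21179767  0.56181371  0.7857098   0.14888657] 0.04240555257854435 [ 0.1735442  -0.26046517 -0.08967139]
```

View pics/w2.png

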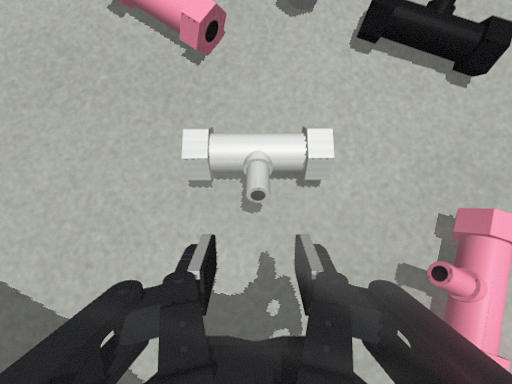

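Wrist view: the stub end at (258,195) is midway between the fingers (213 and 297). I'll check the stub end position.

Run:
```python
from h import *
c=cam('wrist')
print(onz(c,258,195,.05)); 
for u in(225,290): print(onz(c,u,153,.023)); 
print(onz(c,258,153,.023), proj(c,[.565,.1546,.05]))
```

```text
[0.5641452  0.15749716 0.05      ]
[0.51937568 0.19160569 0.023     ]
[0.57809075 0.21159027 0.023     ]
[0.54920316 0.201768   0.023     ] (np.float64(257.8499272748229), np.float64(198.57224201327054))
```

Call:
jog_arm(
  rows=[
    [0, 0, 0, 0, 0, 0],
    [0, 0, 0, 0, 0, 0],
    [0, 0, 0, 0, 0, 0],
  ],
)

```text
clock: 3.53
tcp_pos: [0.5734, 0.1288, 0.1015]
orientation: [-0.21, 0.56, 0.787, 0.15]
wrist_force: [0.2, 0.7, -0.1]
finger_gap: 0.0426
grip_force: 0.0
```

Call:
jog_arm(
  rows=[
    [-0.05, 0.18, -0.3, 0, 0, 0],
    [-0.12, 0.36, -0.6, 0, 0, 0],
    [-0.18, 0.54, -0.9, 0, 0, 0],
    [-0.23, 0.72, -1.2, 0, 0, 0],
    [-0.29, 0.9, -1.5, 0, 0, 0],
    [-0.35, 1.07, -1.79, 0, 0, 0],
    [-0.35, 1.07, -1.79, 0, 0, 0],
    [-0.35, 1.07, -1.79, 0, 0, 0],
    [-0.35, 1.07, -1.79, 0, 0, 0],
  ],
)

```text
clock: 4.28
tcp_pos: [0.5598, 0.171, 0.0292]
orientation: [-0.211, 0.56, 0.787, 0.15]
wrist_force: [0.2, 0.2, 0.0]
finger_gap: 0.0424
grip_force: 0.0
```

Call:
jog_arm(
  rows=[
    [0, 0, 0, 0, 0, 0],
    [0, 0, 0, 0, 0, 0],
    [0, 0, 0, 0, 0, 0],
    [0, 0, 0, 0, 0, 0],
    [0, 0, 0, 0, 0, 0],
    [0, 0, 0, 0, 0, 0],
  ],
  jaw=1,
  force=25,
)

```text
clock: 4.78
tcp_pos: [0.5601, 0.1704, 0.0292]
orientation: [-0.211, 0.561, 0.787, 0.15]
wrist_force: [-0.7, -2.5, 5.5]
finger_gap: 0.0157
grip_force: 24.3
```

Run:
```python
from h import *
c=cam('wrist');b=cam('side')
I=cv2.resize(c['pixels'][120:330,150:370],(420,400));J=cv2.resize(b['pixels'][200:270,170:250],(380,400),interpolation=cv2.INTER_CUBIC)
cv2.imwrite('pics/c2.png',np.hstack([I,J[:400]])[:,:,::-1])
```

```text
(no output)
```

View pics/c2.png

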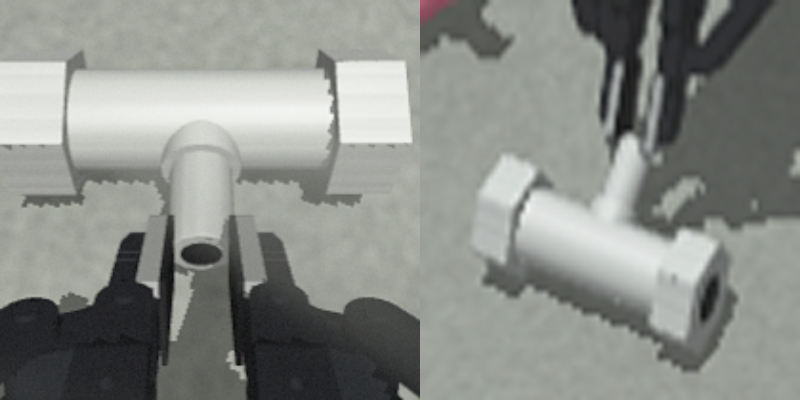

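Crop: the pads flank the stub near its end, but only with the finger tips, high on the stub (gap 15.7 mm, under the 20 mm diameter). I'll regrasp about 7 mm lower.

Call:
jog_arm(
  rows=[
    [0, 0, 0, 0, 0, 0],
    [0, 0, 0, 0, 0, 0],
    [0, 0, 0, 0, 0, 0],
    [0, 0, 0, 0, 0, 0],
    [0, -0.02, -0.1, 0, 0, 0],
    [0, -0.04, -0.18, 0, 0, 0],
    [0, -0.04, -0.18, 0, 0, 0],
  ],
  jaw=0,
)

```text
clock: 5.47
tcp_pos: [0.5587, 0.1692, 0.0199]
orientation: [-0.212, 0.561, 0.786, 0.149]
wrist_force: [-0.6, -0.3, 0.3]
finger_gap: 0.0428
grip_force: 0.0
```

Call:
jog_arm(
  rows=[
    [0, 0, 0, 0, 0, 0],
    [0, 0, 0, 0, 0, 0],
    [0, 0, 0, 0, 0, 0],
    [0, 0, 0, 0, 0, 0],
    [0, 0, 0, 0, 0, 0],
    [0, 0, 0, 0, 0, 0],
  ],
  jaw=1,
  force=25,
)

```text
clock: 5.97
tcp_pos: [0.5593, 0.1693, 0.0209]
orientation: [-0.211, 0.561, 0.787, 0.149]
wrist_force: [0.4, 0.1, -1.1]
finger_gap: 0.018
grip_force: 24.4
```

Run:
```python
from h import *
s=env.get_state();print(s['tcp_pos'],s['wrist_force'],s['finger_gap'])
# arc: rotate about axis e through pivot
from scipy.spatial.transform import Rotation as R
C=np.array([.549,.2012,0]);h=np.radians(19.2);e=np.array([np.cos(h),np.sin(h),0]);n=np.array([e[1],-e[0],0])
P=C-.0133*n; t=s['tcp_pos']
for a in range(5,61,5):
    r=R.from_rotvec(-np.radians(a)*e); d=P+r.apply(t-P)-t
    print((d/.04).round(2),(-a/6*e).round(2))
```

```text
[0.55928492 0.16934959 0.02093507] [ 0.39998515  0.06959426 -1.12515153] 0.01800201352385951
[-0.02  0.05  0.1 ] [-0.79 -0.27 -0.  ]
[-0.04  0.1   0.2 ] [-1.57 -0.55 -0.  ]
[-0.06  0.17  0.28] [-2.36 -0.82 -0.  ]
[-0.08  0.24  0.37] [-3.15 -1.1  -0.  ]
[-0.11  0.31  0.45] [-3.93 -1.37 -0.  ]
[-0.14  0.4   0.51] [-4.72 -1.64 -0.  ]
[-0.17  0.48  0.58] [-5.51 -1.92 -0.  ]
[-0.2   0.58  0.63] [-6.3  -2.19 -0.  ]
[-0.23  0.67  0.67] [-7.08 -2.47 -0.  ]
[-0.27  0.77  0.71] [-7.87 -2.74 -0.  ]
[-0.3   0.88  0.73] [-8.66 -3.01 -0.  ]
[-0.34  0.98  0.75] [-9.44 -3.29 -0.  ]
```

Call:
jog_arm(
  rows=[
    [-0.01, 0.03, 0.05, -0.4, -0.14, 0],
    [-0.02, 0.05, 0.1, -0.79, -0.27, 0],
    [-0.03, 0.08, 0.15, -1.18, -0.41, 0],
    [-0.04, 0.1, 0.2, -1.57, -0.55, 0],
    [-0.05, 0.14, 0.24, -1.97, -0.69, 0],
    [-0.06, 0.17, 0.28, -2.36, -0.82, 0],
    [-0.07, 0.2, 0.33, -2.75, -0.96, 0],
    [-0.08, 0.24, 0.37, -3.15, -1.1, 0],
    [-0.1, 0.28, 0.41, -3.54, -1.23, 0],
    [-0.11, 0.31, 0.45, -3.93, -1.37, 0],
  ],
)

```text
clock: 6.8
tcp_pos: [0.5545, 0.182, 0.039]
orientation: [-0.035, 0.58, 0.814, 0.025]
wrist_force: [-0.2, 0.9, -2.8]
finger_gap: 0.0181
grip_force: 24.5
```

Call:
jog_arm(
  rows=[
    [-0.02, 0.04, 0.03, -0.4, -0.14, 0],
    [-0.03, 0.09, 0.06, -0.79, -0.27, 0],
    [-0.04, 0.13, 0.1, -1.18, -0.41, 0],
    [-0.06, 0.17, 0.13, -1.58, -0.55, 0],
    [-0.07, 0.22, 0.16, -1.97, -0.68, 0],
    [-0.09, 0.27, 0.18, -2.37, -0.82, 0],
  ],
)

```text
clock: 7.3
tcp_pos: [0.5508, 0.1927, 0.046]
orientation: [0.071, 0.578, 0.811, -0.052]
wrist_force: [-0.4, 0.5, -2.4]
finger_gap: 0.018
grip_force: 24.5
```

Call:
jog_arm(
  rows=[
    [-0.02, 0.05, 0.02, -0.4, -0.14, 0],
    [-0.03, 0.1, 0.04, -0.79, -0.28, 0],
    [-0.05, 0.15, 0.06, -1.18, -0.42, 0],
    [-0.07, 0.2, 0.08, -1.57, -0.55, 0],
    [-0.08, 0.25, 0.09, -1.97, -0.69, 0],
    [-0.1, 0.3, 0.1, -2.36, -0.82, 0],
    [-0.12, 0.35, 0.11, -2.75, -0.96, 0],
    [-0.14, 0.4, 0.11, -3.15, -1.1, 0],
    [-0.14, 0.4, 0.11, -3.15, -1.1, 0],
    [-0.14, 0.4, 0.11, -3.15, -1.1, 0],
  ],
)

```text
clock: 8.13
tcp_pos: [0.5452, 0.2091, 0.0505]
orientation: [0.211, 0.56, 0.787, -0.15]
wrist_force: [-0.4, -1.2, 0.8]
finger_gap: 0.0179
grip_force: 24.9
```

Run:
```python
from h import *
c=cam('side');I=cv2.resize(c['pixels'][170:290,140:270],(520,480),interpolation=cv2.INTER_CUBIC)
cv2.imwrite('pics/c3.png',I[:,:,::-1]);s=env.get_state();print(s['tcp_pos'],s['wrist_force'],s['ft_torque'])
```

```text
[0.54532197 0.20879719 0.05042744] [ 0.04957463 -0.34483509  0.6266451 ] [0.20871254 0.26122389 0.01136332]
```

View pics/c3.png

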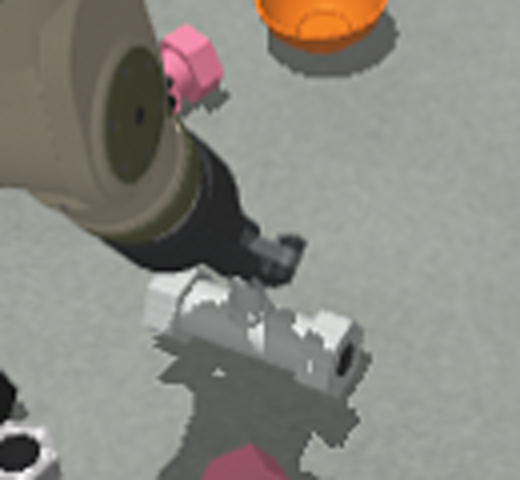

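Crop: the stub stands up in the gripper and both collars sit on the bench; the wrist forces are near zero. Releasing and backing off.

Call:
jog_arm(
  rows=[
    [0, 0, 0, 0, 0, 0],
    [0, 0, 0, 0, 0, 0],
    [0, 0, 0, 0, 0, 0],
    [0, 0, 0, 0, 0, 0],
    [-0.1, 0.3, 0.5, 0, 0, 0],
    [-0.2, 0.6, 1.1, 0, 0, 0],
    [-0.3, 0.9, 1.6, 0, 0, 0],
    [-0.41, 1.18, 2.2, 0, 0, 0],
    [-0.5, 1.2, 2.8, 0, 0, 0],
    [-0.6, 1.0, 3.4, 0.9, 0.3, 0],
    [-0.8, 0.5, 4, 1.8, 0.6, 0],
    [-1, 0, 4.6, 2.7, 0.9, 0],
  ],
  jaw=0,
)

```text
clock: 9.18
tcp_pos: [0.5057, 0.2098, 0.2358]
orientation: [0.092, 0.576, 0.81, -0.061]
wrist_force: [2.0, -1.4, -0.3]
finger_gap: 0.043
grip_force: 0.0
```

Call:
jog_arm(
  rows=[
    [-0.4, -0.3, 0.4, 0.7, 0.25, 0],
    [-0.8, -0.6, 0.6, 1.4, 0.5, 0],
    [-1.2, -1, 0.8, 2.02, 0.74, 0],
    [-1.4, -1, 0.8, 2.02, 0.74, 0],
    [-1.4, -1, 0.8, 2.02, 0.74, 0],
    [-1.4, -1, 0.8, 2.02, 0.74, 0],
  ],
)

```text
clock: 9.68
tcp_pos: [0.4498, 0.1684, 0.2666]
orientation: [0.001, 0.581, 0.814, -0.0]
wrist_force: [0.2, 0.4, 0.5]
finger_gap: 0.0427
grip_force: 0.0
```

Run:
```python
from h import *
c=cam('wrist','w4.png')
s=env.get_state();print(s['clock'],s['tcp_pos'],s['orientation'],s['joint_pos'].round(2))
```

```text
9.7333 [0.44989878 0.169022   0.26619844] [ 5.01705725e-04  5.80597159e-01  8.14190640e-01 -5.37084253e-04] [ 0.19  0.12 -0.06  1.4  -0.    1.43]
```

View pics/w4.png

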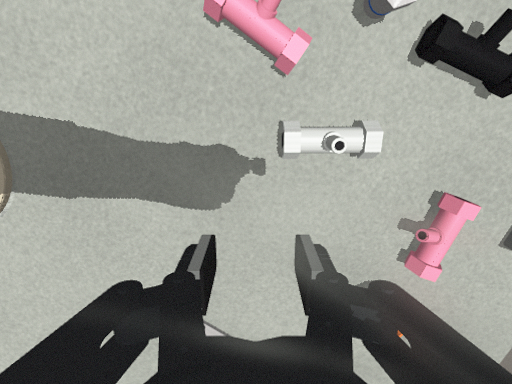

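Wrist view: the stub now points straight up (end at (339,145)) and the tee lies at (283–383, 138). Measuring.

Run:
```python
from h import *
c=cam('wrist');p=c['pixels'].astype(int)
m=((p.min(2)>172)&(p.max(2)-p.min(2)<35))
print('stub',onz(c,339,145,.077))
P=[]
for u in list(range(303,322,3))+list(range(348,360,3)):
    v=np.nonzero(m[110:170,u])[0]+110; q=onz(c,u,(v.min()+v.max())/2,.023)[:2];P.append(q);print(u,v.min(),v.max())
P=np.array(P);f=cv2.fitLine(P.astype(np.float32),cv2.DIST_L2,0,.001,.001).ravel()
S=onz(c,339,145,.077)[:2];print('heading',np.degrees(np.arctan2(f[1],f[0])),'foot',f[2:]+f[:2]*((S-f[2:])@f[:2]))
```

```text
stub [0.53898304 0.22546308 0.077     ]
303 116 169
306 110 168
309 110 169
312 110 169
315 110 165
318 110 166
321 110 166
348 110 169
351 111 167
354 111 169
357 110 168
heading 19.285055 foot [0.53889224 0.2257226 ]
```

Run:
```python
from h import *
c=cam('wrist')
for u,v in((290,70),(308,40),(310,55)):print(onz(c,u,v,.03))
```

```text
[0.45421748 0.29157839 0.03      ]
[0.46300121 0.33109063 0.03      ]
[0.47189632 0.31616589 0.03      ]
```

Call:
jog_arm(
  rows=[
    [0.1, 0.1, 0, 0, 0, 1],
    [0.2, 0.2, 0, 0, 0, 2],
    [0.3, 0.3, 0, 0, 0, 3],
    [0.4, 0.4, -0.2, 0, 0, 4],
    [0.5, 0.5, -0.4, 0, 0, 5],
    [0.6, 0.6, -0.6, 0, 0, 6],
    [0.7, 0.7, -0.8, 0, 0, 7],
    [0.8, 0.8, -1, 0, 0, 8],
    [0.9, 0.9, -1.2, 0, 0, 9],
    [1, 1, -1.4, 0, 0, 10],
    [1.1, 1, -1.6, 0, 0, 11],
    [1.2, 1.07, -1.8, 0, 0, 12],
  ],
  jaw=-0.4,
)

```text
clock: 10.83
tcp_pos: [0.4976, 0.2126, 0.1929]
orientation: [-0.0, -0.012, 1.0, -0.001]
wrist_force: [0.4, -0.0, 0.4]
finger_gap: 0.0597
grip_force: 0.0
```

Call:
jog_arm(
  rows=[
    [0, 0, -0.3, 0, 0, 1],
    [0, 0, -0.6, 0, 0, 2],
    [0, 0, -0.9, 0, 0, 2.96],
    [0, 0, -0.9, 0, 0, 2.96],
    [0, 0, -0.9, 0, 0, 2.96],
  ],
)

```text
clock: 11.25
tcp_pos: [0.4969, 0.2122, 0.1572]
orientation: [-0.001, -0.162, 0.987, -0.0]
wrist_force: [-0.4, -0.1, 0.4]
finger_gap: 0.0602
grip_force: 0.0
```

Call:
jog_arm(
  rows=[
    [0, 0, 0, 0.33, -0.95, 0],
    [0, 0, 0, 0.66, -1.89, 0],
    [0, 0, 0, 0.66, -1.89, 0],
    [0, 0, 0, 0.66, -1.89, 0],
    [0, 0, 0, 0.66, -1.89, 0],
  ],
)

```text
clock: 11.67
tcp_pos: [0.4988, 0.212, 0.1603]
orientation: [0.105, -0.161, 0.981, 0.018]
wrist_force: [-0.6, 0.6, 0.8]
finger_gap: 0.0595
grip_force: 0.0
```

Call:
jog_arm(
  rows=[
    [0, 0, -0.5, 0, 0, 0],
    [0, 0, -1, 0, 0, 0],
    [0, 0, -1.45, 0, 0, 0],
    [0.1, 0.03, -1.95, 0, 0, 0],
    [0.2, 0.06, -2.4, 0, 0, 0],
    [0.3, 0.1, -2.9, 0, 0, 0],
    [0.4, 0.13, -3.4, 0, 0, 0],
    [0.48, 0.16, -3.8, 0, 0, 0],
    [0.49, 0.16, -3.9, 0, 0, 0],
    [0.49, 0.16, -3.9, 0, 0, 0],
    [0.49, 0.16, -3.9, 0, 0, 0],
  ],
)

```text
clock: 12.58
tcp_pos: [0.519, 0.2182, 0.0034]
orientation: [0.104, -0.162, 0.981, 0.018]
wrist_force: [0.2, 0.1, -0.7]
finger_gap: 0.0596
grip_force: 0.0
```

Call:
jog_arm(
  rows=[
    [0, 0, 0, 0, 0, 0],
    [0, 0, 0, 0, 0, 0],
    [0, 0, 0, 0, 0, 0],
    [0, 0, 0, 0, 0, 0],
    [0, 0, 0, 0, 0, 0],
    [0, 0, 0, 0, 0, 0],
  ],
  jaw=1,
  force=70,
)

```text
clock: 13.08
tcp_pos: [0.5185, 0.2178, 0.0047]
orientation: [0.105, -0.162, 0.981, 0.018]
wrist_force: [-1.7, -1.0, 7.7]
finger_gap: 0.029
grip_force: 66.6
```

Call:
jog_arm(
  rows=[
    [0, 0, 0.05, 0, 0, 0],
    [0, 0, 0.1, 0, 0, 0],
    [0, 0, 0.15, 0, 0, 0],
    [0, 0, 0.2, 0, 0, 0],
    [0, 0, 0.3, 0, 0, 0],
    [0, 0, 0.4, 0, 0, 0],
    [0, 0, 0.4, 0, 0, 0],
    [0, 0, 0.4, 0, 0, 0],
  ],
)

```text
clock: 13.75
tcp_pos: [0.5176, 0.2179, 0.0189]
orientation: [0.104, -0.162, 0.981, 0.018]
wrist_force: [0.5, 0.2, -4.0]
finger_gap: 0.0288
grip_force: 65.9
```

Run:
```python
from h import *
c=cam('wrist');b=cam('side');s=env.get_state();print(s['wrist_force'],s['finger_gap'],s['tcp_pos'],s['ft_torque'])
I=cv2.resize(c['pixels'][60:330,100:412],(440,380));J=cv2.resize(b['pixels'][190:275,160:240],(358,380),interpolation=cv2.INTER_CUBIC)
cv2.imwrite('pics/c5.png',np.hstack([I,J])[:,:,::-1])
```

```text
[ 0.40680383  0.18022506 -3.57452796] 0.02867175238345686 [0.51715763 0.21773396 0.01845671] [-0.15576231  0.45322606 -0.00687186]
```

View pics/c5.png

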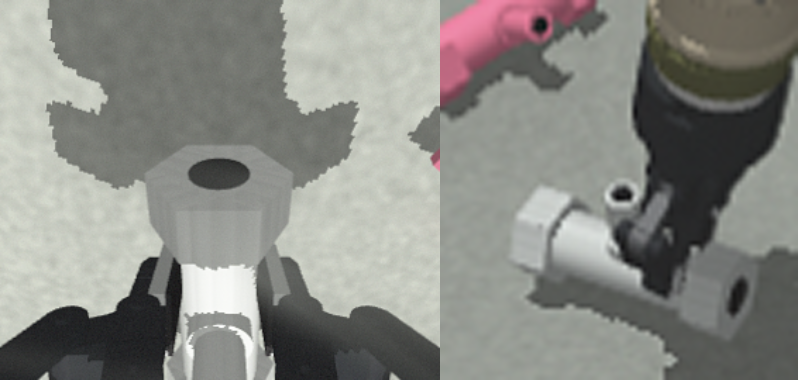

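The tee is lifted level with the stub up (3.6 N). Carrying it over to the fixture.

Call:
jog_arm(
  rows=[
    [0, 0, 0.3, 0, 0, 0],
    [0, 0, 0.7, 0, 0, 0],
    [0, 0, 1.2, 0, 0, 0],
    [0, -0.2, 1.7, 0, 0, 0],
    [0, -0.5, 2, 0, 0, -0.2],
    [0, -1, 2.1, 0, 0, -0.5],
    [0, -1.6, 2.1, 0, 0, -0.8],
    [0, -2.2, 2.1, 0, 0, -1.2],
    [0, -2.8, 2.1, 0, 0, -1.6],
    [0, -3.4, 2.1, 0, 0, -2],
    [0, -4, 2.1, 0, 0, -2.4],
    [0, -4.6, 2.1, 0, 0, -2.8],
  ],
  force=90,
)

```text
clock: 14.85
tcp_pos: [0.5168, 0.0327, 0.1023]
orientation: [0.105, -0.016, 0.994, 0.002]
wrist_force: [0.5, -0.1, -3.7]
finger_gap: 0.0273
grip_force: 85.1
```

Call:
jog_arm(
  rows=[
    [0, -0.6, 0, 0, 0, -0.4],
    [0, -1.2, 0, 0, 0, -0.8],
    [0, -1.8, 0, 0, 0, -1.1],
    [0, -2.4, 0, 0, 0, -1.4],
    [0, -3, 0, 0, 0, -1.7],
    [0, -3.6, 0, 0, 0, -2],
    [0, -4.2, 0, 0, 0, -2.3],
    [-0.1, -4.8, 0, 0, 0, -2.6],
    [-0.1, -5.4, 0, 0, 0, -2.8],
    [-0.1, -5.9, 0, 0, 0, -3],
    [-0.1, -6.2, 0, 0, 0, -3.03],
    [-0.1, -6.34, 0, 0, 0, -3.03],
  ],
)

```text
clock: 15.85
tcp_pos: [0.5132, -0.2214, 0.1023]
orientation: [0.104, 0.141, 0.984, -0.014]
wrist_force: [0.7, 0.8, -4.5]
finger_gap: 0.0273
grip_force: 85.2
```

Call:
jog_arm(
  rows=[
    [0, 0, 0, 0, 0, 0],
    [0, 0, 0, 0, 0, 0],
    [0, 0, 0, 0, 0, 0],
  ],
)

```text
clock: 16.1
tcp_pos: [0.5129, -0.2186, 0.1022]
orientation: [0.104, 0.14, 0.985, -0.014]
wrist_force: [-0.8, 0.3, -5.0]
finger_gap: 0.0276
grip_force: 85.1
```

```bash
cat > fx.py <<'E'
from h import *
c=cam('wrist','w6.png');s=env.get_state();t=s['tcp_pos']
from scipy.spatial.transform import Rotation as R
q=s['orientation'];X=R.from_quat(np.r_[q[1:],q[0]]).as_matrix();h=-X[:,0];hd=np.degrees(np.arctan2(h[1],h[0]))
print(s['clock'],t,'tool heading',hd,s['finger_gap'],s['wrist_force'])
O=np.array([.531,-.225,0]);a=np.radians(-16.4);f=np.array([np.cos(a),np.sin(a),0]);g=np.array([-f[1],f[0],0])
for x,y in((-.1,-.05),(-.1,.05),(-.03,-.05),(-.03,.05),(.03,-.05),(.03,.05)):print(x,y,np.round(proj(c,O+x*f+y*g+[0,0,.008])))
E
python3 fx.py
```

```text
16.15 [ 0.51301662 -0.21856185  0.10229391] tool heading -16.16748643349988 0.02770393899492955 [ 0.17725151  0.56160271 -4.19164104]
-0.1 -0.05 [191.  71.]
-0.1 0.05 [319.  71.]
-0.03 -0.05 [199. 155.]
-0.03 0.05 [310. 155.]
0.03 -0.05 [204. 211.]
0.03 0.05 [304. 211.]
```

```bash
cat >> fx.py <<'E'
p=cv2.GaussianBlur(c['pixels'],(5,5),0).astype(int);d=p[...,0]-p[...,1]
print('d bench',d[80,130:170].mean(),d[80,350:390].mean(),'bed',d[95,230:280].mean())
th=(np.r_[d[80,130:170],d[80,350:390]].mean()+d[95,230:280].mean())/2
L=[];Rr=[]
for v in range(82,125,6):
    k=np.nonzero(d[v,150:360]>th)[0]+150;L.append(onz(c,k.min(),v,.008)[:2]);Rr.append(onz(c,k.max()+1,v,.008)[:2]);print(v,k.min(),k.max(),len(k))
N=[]
for u in range(200,312,10):
    k=np.nonzero(d[40:110,u]>th)[0]+40
    if len(k):N.append(onz(c,u,k.min(),.008)[:2]);print(u,k.min(),end=' ')
for E in(L,Rr,N):
    l=cv2.fitLine(np.array(E,np.float32),cv2.DIST_HUBER,0,.001,.001).ravel();w=l[:2]*np.sign(l[0]);print('\nang',np.degrees(np.arctan2(w[1],w[0])),'in fixture x,y:',(l[2:]-O[:2])@f[:2],(l[2:]-O[:2])@g[:2])
E
python3 fx.py|tail -n +8
```

```text
d bench -1.9 -3.75 bed 2.02
82 195 320 126
88 194 319 105
94 195 318 112
100 196 317 122
106 196 316 121
112 197 316 120
118 197 315 119
124 197 314 118
200 72 210 71 220 71 230 72 240 72 250 73 260 73 270 73 280 72 290 73 300 74 310 73 
ang -17.963924 in fixture x,y: -0.07524904617653512 -0.04835121838538917

ang -17.921906 in fixture x,y: -0.07563417610564312 0.05210829239584916

ang 72.90207 in fixture x,y: -0.09902729262519622 0.004174399252121719
```

Call:
jog_arm(
  rows=[
    [0, 0, -0.3, 0, 0, -0.1],
    [0.02, 0, -0.6, 0, 0, -0.1],
    [0.02, 0, -0.9, 0, 0, -0.1],
    [0.02, 0, -1.2, 0, 0, -0.1],
    [0.02, 0, -1.5, 0, 0, -0.1],
    [0.02, 0, -1.7, 0, 0, -0.1],
    [0.02, 0, -1.9, 0, 0, -0.1],
    [0.02, 0, -2.05, 0, 0, -0.1],
    [0.02, 0, -2.15, 0, 0, -0.1],
    [0.02, 0, -2.2, 0, 0, -0.1],
    [0.02, 0, -2.22, 0, 0, -0.1],
    [0.02, 0, -2.22, 0, 0, -0.1],
  ],
)

```text
clock: 17.2
tcp_pos: [0.5143, -0.22, 0.014]
orientation: [0.104, 0.146, 0.984, -0.015]
wrist_force: [0.5, 1.1, -4.2]
finger_gap: 0.0276
grip_force: 85.4
```

Call:
jog_arm(
  rows=[
    [0, 0, 0, 0, 0, 0],
    [0, 0, 0, 0, 0, 0],
  ],
)

```text
clock: 17.37
tcp_pos: [0.5145, -0.2201, 0.0142]
orientation: [0.105, 0.146, 0.984, -0.015]
wrist_force: [-0.2, -0.6, -2.4]
finger_gap: 0.0277
grip_force: 85.3
```

Call:
jog_arm(
  rows=[
    [0, 0.02, -0.02, 0, 0, 0],
    [0, 0.02, -0.04, 0, 0, 0],
    [0, 0.02, -0.04, 0, 0, 0],
  ],
)

```text
clock: 17.62
tcp_pos: [0.5145, -0.2194, 0.0129]
orientation: [0.105, 0.146, 0.984, -0.015]
wrist_force: [-2.5, 1.0, 2.7]
finger_gap: 0.0277
grip_force: 87.1
```

Call:
jog_arm(
  rows=[
    [0, 0, 0, 0, 0, 0],
    [0, 0, 0, 0, 0, 0],
    [0, 0, 0, 0, 0, 0],
    [0, 0, 0, 0, 0, 0],
    [0, 0, 0, 0, 0, 0],
    [-0.1, 0.03, 0.49, 0, 0, 0],
    [-0.2, 0.06, 0.98, 0, 0, 0],
    [-0.3, 0.09, 1.47, 0, 0, 0],
    [-0.4, 0.12, 1.96, 0, 0, 0],
    [-0.5, 0.15, 2.45, 0, 0, 0],
    [-0.6, 0.2, 3, 0, 0, 0],
    [-0.6, 0.2, 3.2, 0, 0, 0],
  ],
  jaw=-0.4,
)

```text
clock: 18.62
tcp_pos: [0.491, -0.2116, 0.1433]
orientation: [0.106, 0.145, 0.984, -0.016]
wrist_force: [0.3, -0.5, 0.2]
finger_gap: 0.0599
grip_force: 0.0
```

Call:
jog_arm(
  rows=[
    [-0.5, 0.15, 0.4, 0, 0, 0],
    [-1, 0.3, 0.8, 0, 0, 0],
    [-1.5, 0.45, 1, 0, 0, 0],
    [-2, 0.6, 1, 0, 0, 0],
    [-2, 0.6, 1, 0, 0, 0],
    [-2, 0.6, 1, 0, 0, 0],
  ],
  jaw=1,
)

```text
clock: 19.12
tcp_pos: [0.4097, -0.187, 0.18]
orientation: [0.104, 0.146, 0.984, -0.015]
wrist_force: [0.2, -1.1, 0.2]
finger_gap: 0.0003
grip_force: 0.0
```

Run:
```python
from h import *
w=cam('wrist','w7.png');t=cam('top','t7.png');b=cam('side','s7.png');s=env.get_state();print(s['tcp_pos'],s['orientation'],s['finger_gap'],s['joint_pos'].round(2))
I=cv2.resize(w['pixels'],(400,300));J=cv2.resize(t['pixels'][150:255,290:380],(257,300),interpolation=cv2.INTER_CUBIC);
K=cv2.resize(b['pixels'][120:210,270:360],(300,300),interpolation=cv2.INTER_CUBIC)
cv2.imwrite('pics/c7.png',np.vstack([np.hstack([I,J]),np.hstack([K,np.zeros((300,357,3),np.uint8)])])[:,:,::-1])
```

```text
[ 0.41073411 -0.18744887  0.17986464] [ 0.10419895  0.14556333  0.9837359  -0.01475027] 0.0003823693685647735 [-0.66 -0.09 -0.51  0.96  0.08 -0.36]
```

View pics/c7.png

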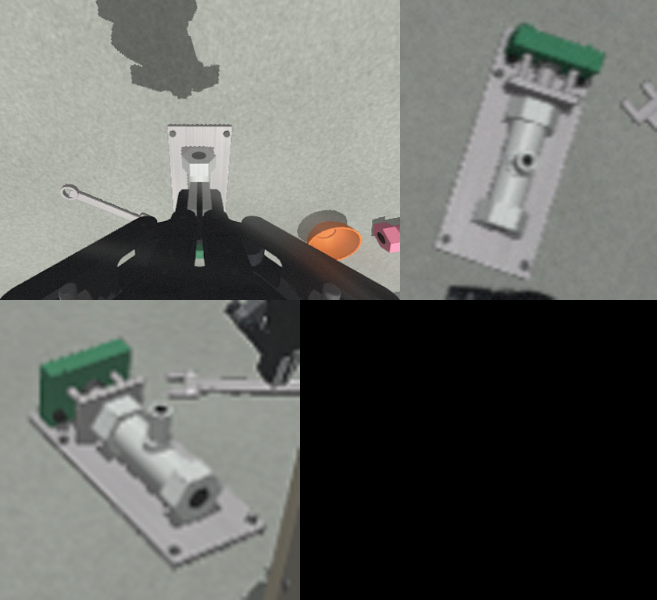

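The crops show the tee upright on the bed near its centre line, front end close to the pad; wrist panel bed corners (168,125),(231,125), rear collar (181–216,155); top panel stub end (525,160). I'll check the centring numerically.

Run:
```python
from h import *
c=cam('wrist');P=c['pixels'];p=cv2.GaussianBlur(P,(3,3),0).astype(int);d=cv2.GaussianBlur(P,(5,5),0).astype(int);d=d[...,0]-d[...,1]
M=[]
for v in range(170,186,3):
    k=np.nonzero(d[v,190:320]>0)[0]+190;a,b=onz(c,k.min(),v,.008)[:2],onz(c,k.max()+1,v,.008)[:2];M.append((a+b)/2);print('bed',v,k.min(),k.max(),np.linalg.norm(a-b).round(4),M[-1].round(4))
N=[]
for u in range(222,292,6):
    k=np.nonzero(d[140:200,u]>0)[0]+140;N.append(onz(c,u,k.min(),.008)[:2])
l=cv2.fitLine(np.array(N,np.float32),cv2.DIST_HUBER,0,.001,.001).ravel();w=l[:2]*np.sign(l[1]);print('end edge heading-90',np.degrees(np.arctan2(w[1],w[0]))-90,l[2:])
for v in (190,196,202,208,214,218,222,226,230): print(v,p[v,228:286:2].sum(1)//3 if 0 else p[v,228:286:2].mean(1).astype(int))
```

```text
bed 170 225 296 0.0881 [ 0.4514 -0.1926]
bed 173 215 295 0.0996 [ 0.4534 -0.2002]
bed 176 215 295 0.1002 [ 0.4573 -0.2014]
bed 179 216 295 0.0995 [ 0.4615 -0.202 ]
bed 182 216 294 0.0989 [ 0.4653 -0.2038]
bed 185 217 294 0.0982 [ 0.4696 -0.2044]
end edge heading-90 -15.791084 [ 0.43570235 -0.19626458]
190 [202 201 160 128 129 126 128 132 136 138 139 139 140 138 139 139 137 138
 142 139 134 134 140 190 204 206 207 210 208]
196 [201 199 153 132 136 136 136 135 134 101  81  80  82  82  84  83  84  96
 130 140 140 139 138 159 195 205 206 207 208]
202 [199 202 187 165 154 137 136 137 138 138 125 107  96  96  96 103 121 135
 138 138 138 139 159 183 194 205 205 207 208]
208 [197 200 192 168 167 166 166 164 177 176 176 179 176 173 176 178 175 176
 179 178 181 187 186 188 194 205 204 207 205]
214 [199 200 199 178 166 166 165 185 226 227 226 228 226 224 227 228 227 228
 232 213 183 186 185 189 199 203 203 207 206]
218 [197 198 201 199 194 173 166 174 221 226 224 227 225 224 226 228 225 227
 230 208 183 189 196 200 203 202 203 206 205]
222 [198 200 202 201 201 182 151 178 223 226 223 227 225 223 224 226 224 226
 228 209 181 200 201 200 202 201 203 205 201]
226 [199 201 202 201 201 194 149 167 190 205 214 223 225 224 228 228 220 216
 212 200 180 199 199 199 201 200 201 204 201]
230 [200 200 204 203 202 198 163 166 190 207 215 223 225 225 228 227 221 217
 213 198 181 197 197 199 198 199 200 202 200]
```

Run:
```python
from h import *
c=cam('wrist')
a=np.radians(-16.4);f=np.array([np.cos(a),np.sin(a)]);g=np.array([-f[1],f[0]])
E=np.array([.4614,-.2017])
for u,v,z in((254.5,218,.054),(254.5,197,.031),(254.5,230,.048)):
    q=onz(c,u,v,z)[:2];print(q.round(4),'along',(q-E)@f,'lateral',(q-E)@g)
T=np.array([.4107,-.1874]);print('tcp lateral',(T-E)@g,(T-E)@f)
```

```text
[ 0.4866 -0.2115] along 0.026971506016041834 lateral -0.0022645006246541388
[ 0.4727 -0.2073] along 0.0124353686861007 lateral -0.0021485315827447287
[ 0.5073 -0.2178] along 0.04860070467816797 lateral -0.0024469515762944724
tcp lateral -0.0005965220260110228 -0.05267470134203402
```

Run:
```python
from h import *
c=cam('top');P=c['pixels'];g=P.min(2)
# stub hole: darkest blob near
r=g[195:220,462-0-0:0] if 0 else g[196:216,463:483] if 0 else g[196:216,465-0-0:485] if 0 else None
sub=g[195:217,360:390]*0+255
u0,v0=362,197
O=np.array([.531,-.225]);a=np.radians(-16.4);f=np.array([np.cos(a),np.sin(a)]);G=np.array([-f[1],f[0]])
# crop x=290+(525-400)/2.86, y=150+160/2.86
cu,cv=int(290+125/2.86),int(150+160/2.86)
w=g[cv-4:cv+5,cu-4:cu+5];m=(w<110);v,u=np.nonzero(m);print(m.sum(),u.mean()+cu-4,v.mean()+cv-4)
q=onz(c,u.mean()+cu-4,v.mean()+cv-4,.083)[:2];print('stub',q.round(4),(q-O)@f,(q-O)@G)
d=cv2.GaussianBlur(P,(3,3),0).astype(int);b=d.mean(2)
for v in range(175,240,6): print(v,b[v,300:364:2].astype(int))
```

```text
16 333.0 206.3125
stub [ 0.5327 -0.2232] 0.001105999745288926 0.0021783822891498212
175 [131 131 131 130 129 131 131 134 132 131 131 122  99 134 159 148 142 144
 131 112 146 141  91  57  67 122  81  39  47  79 120 133]
181 [130 132 133 132 130 131 132 131 131 133 153 168 163 117  74  71  75  96
 119 146 157 155 155 135 140 143 139 137 127 130 131 131]
187 [132 132 131 132 135 134 134 134 131 149 168 169 169 161 142 137 148 188
 198 195 192 168 106  72  72 109 146 136 133 133 131 130]
193 [131 132 132 133 134 134 133 130 148 168 169 170 166 146 112 142 165 175
 181 168 163 135 134 160 164 161 141 131 131 132 131 134]
199 [133 133 133 131 131 130 132 147 168 170 169 167 167 146 144 168 190 196
 178 153 150 165 165 164 165 143 129 129 132 132 132 135]
205 [130 130 133 134 133 132 147 167 168 168 168 168 153 139 152 138 136  62
 123 162 167 166 165 163 138 127 129 129 128 128 129 130]
211 [133 130 131 132 132 148 168 169 169 168 169 154 142 166 179 165 132 124
 143 165 166 164 166 145 131 127 127 128 128 131 132 132]
217 [129 130 131 128 148 171 172 172 169 169 146 136 163 185 200 183 160 147
 164 165 163 165 146 130 126 127 126 128 129 127 128 129]
223 [130 131 129 151 174 173 174 169 147 138 139 172 198 198 196 190 160 157
 165 164 164 142 126 125 126 127 127 128 130 131 129 127]
229 [129 126 144 173 175 175 174 171 162 137 106  92 108 137 169 154 126 151
 166 165 145 132 130 129 129 129 130 128 128 131 129 129]
235 [126 142 156 147 170 173 170 172 172 171 170 170 167 164 163 166 166 167
 166 148 128 128 128 128 130 128 129 129 127 127 130 132]
```

Both views together put the tee's lateral error at about 0 ± 2 mm, so it is centred, with its rear end at about (0.473, −0.207). I'll push with the fingers about 24 mm apart so they straddle the end bore, leaning back 12° for stub clearance. Descending behind it.

Call:
jog_arm(
  rows=[
    [0.1, 0, -0.6, 0, 0, 0],
    [0.2, -0.1, -1.2, 0, 0, 0],
    [0.3, -0.1, -1.8, 0, 0, 0],
    [0.36, -0.13, -2.4, 0, 0, 0],
    [0.36, -0.13, -3, 0, 0, 0],
    [0.36, -0.13, -3.5, 0, 0, 0],
    [0.36, -0.13, -3.9, 0, 0, 0],
    [0.36, -0.13, -3.9, 0, 0, 0],
    [0.36, -0.13, -3.9, 0, 0, 0],
    [0.36, -0.13, -3.9, 0, 0, 0],
  ],
  jaw=0.43,
  force=30,
)

```text
clock: 20.25
tcp_pos: [0.4252, -0.1927, 0.0248]
orientation: [0.104, 0.146, 0.984, -0.015]
wrist_force: [0.5, -0.5, -0.3]
finger_gap: 0.0245
grip_force: 0.0
```

Call:
jog_arm(
  rows=[
    [0.12, -0.035, 0, 0, 0, 0],
    [0.24, -0.07, 0, 0, 0, 0],
    [0.36, -0.105, 0, 0, 0, 0],
    [0.48, -0.14, 0, 0, 0, 0],
    [0.6, -0.175, 0, 0, 0, 0],
    [0.72, -0.21, 0, 0, 0, 0],
    [0.78, -0.23, 0, 0, 0, 0],
    [0.78, -0.23, 0, 0, 0, 0],
    [0.78, -0.23, 0, 0, 0, 0],
  ],
)

```text
clock: 21.0
tcp_pos: [0.4556, -0.2013, 0.0239]
orientation: [0.104, 0.146, 0.984, -0.015]
wrist_force: [-0.3, -0.1, 0.1]
finger_gap: 0.0246
grip_force: 0.0
```

Call:
jog_arm(
  rows=[
    [0.04, -0.011, 0, 0, 0, 0],
    [0.08, -0.022, 0, 0, 0, 0],
    [0.12, -0.034, 0, 0, 0, 0],
    [0.16, -0.046, 0, 0, 0, 0],
    [0.2, -0.058, 0, 0, 0, 0],
    [0.24, -0.07, 0, 0, 0, 0],
    [0.24, -0.07, 0, 0, 0, 0],
    [0.24, -0.07, 0, 0, 0, 0],
  ],
)

```text
clock: 21.67
tcp_pos: [0.4653, -0.2043, 0.0241]
orientation: [0.104, 0.146, 0.984, -0.015]
wrist_force: [-0.2, 0.1, 0.0]
finger_gap: 0.0245
grip_force: 0.0
```

Call:
jog_arm(
  rows=[
    [0.02, -0.006, 0, 0, 0, 0],
    [0.04, -0.012, 0, 0, 0, 0],
    [0.06, -0.018, 0, 0, 0, 0],
    [0.08, -0.024, 0, 0, 0, 0],
    [0.1, -0.03, 0, 0, 0, 0],
    [0.12, -0.036, 0, 0, 0, 0],
    [0.12, -0.036, 0, 0, 0, 0],
    [0.12, -0.036, 0, 0, 0, 0],
  ],
)

```text
clock: 22.33
tcp_pos: [0.4696, -0.2054, 0.0239]
orientation: [0.104, 0.146, 0.984, -0.015]
wrist_force: [-2.1, 0.9, 0.1]
finger_gap: 0.0248
grip_force: 1.2
```

Call:
jog_arm(
  rows=[
    [0.02, -0.006, 0, 0, 0, 0],
    [0.04, -0.012, 0, 0, 0, 0],
    [0.06, -0.018, 0, 0, 0, 0],
    [0.08, -0.024, 0, 0, 0, 0],
    [0.1, -0.029, 0, 0, 0, 0],
    [0.1, -0.029, 0, 0, 0, 0],
    [0.1, -0.029, 0, 0, 0, 0],
  ],
)

```text
clock: 22.92
tcp_pos: [0.4742, -0.2069, 0.0241]
orientation: [0.104, 0.146, 0.984, -0.015]
wrist_force: [-2.6, 0.0, -0.5]
finger_gap: 0.024
grip_force: 1.2
```

Call:
jog_arm(
  rows=[
    [0.02, -0.006, 0, 0, 0, 0],
    [0.04, -0.012, 0, 0, 0, 0],
    [0.06, -0.018, 0, 0, 0, 0],
    [0.08, -0.024, 0, 0, 0, 0],
    [0.1, -0.029, 0, 0, 0, 0],
    [0.1, -0.029, 0, 0, 0, 0],
    [0.1, -0.029, 0, 0, 0, 0],
  ],
)

```text
clock: 23.5
tcp_pos: [0.4777, -0.2078, 0.0239]
orientation: [0.104, 0.146, 0.984, -0.015]
wrist_force: [-3.1, 1.3, 0.9]
finger_gap: 0.0242
grip_force: 2.3
```

Call:
jog_arm(
  rows=[
    [0.02, -0.006, 0, 0, 0, 0],
    [0.04, -0.012, 0, 0, 0, 0],
    [0.06, -0.018, 0, 0, 0, 0],
    [0.08, -0.024, 0, 0, 0, 0],
    [0.1, -0.029, 0, 0, 0, 0],
    [0.1, -0.029, 0, 0, 0, 0],
    [0.1, -0.029, 0, 0, 0, 0],
  ],
)

```text
clock: 24.08
tcp_pos: [0.4805, -0.2084, 0.0236]
orientation: [0.103, 0.146, 0.984, -0.014]
wrist_force: [-8.0, 2.7, 4.3]
finger_gap: 0.0242
grip_force: 4.6
```

```bash
cat > st.py <<'E'
from h import *
F=[];
for _ in range(6):
    c=cam('top');s=env.get_state();F.append(s['wrist_force'])
F=np.array(F);f=np.array([.959,-.283,0]);print(s['clock'],s['tcp_pos'],'mean',F.mean(0).round(2),'push',-(F@f).mean().round(2),'std',(F@f).std().round(2))
O=np.array([.531,-.225]);G=np.array([.283,.959]);P=c['pixels']
g=P.min(2);w=g[196:213,325:345];v,u=np.nonzero(w<110)
# pad/stub: stub hole
q=onz(c,u.mean()+325,v.mean()+196,.083)[:2];print('stub',len(u),u.mean()+325,v.mean()+196,((q-O)@f[:2]).round(4),((q-O)@G).round(4))
E
python3 st.py
```

```text
24.3833 [ 0.48049011 -0.2084206   0.02361414] mean [-7.67  2.35  4.18] push 8.02 std 0.25
stub 25 334.28 203.64 0.0092 0.001
```

Call:
jog_arm(
  rows=[
    [0, 0, 0.02, 0, 0, 0],
    [0.02, -0.006, 0.025, 0, 0, 0],
    [0.04, -0.012, 0.025, 0, 0, 0],
    [0.06, -0.018, 0.025, 0, 0, 0],
    [0.08, -0.024, 0.025, 0, 0, 0],
    [0.08, -0.024, 0.025, 0, 0, 0],
    [0.08, -0.024, 0.025, 0, 0, 0],
  ],
)

```text
clock: 24.97
tcp_pos: [0.4827, -0.2088, 0.024]
orientation: [0.102, 0.146, 0.984, -0.014]
wrist_force: [-9.3, 3.5, 4.1]
finger_gap: 0.0244
grip_force: 5.3
```

```bash
python3 st.py
```

```text
25.2667 [ 0.48269175 -0.20875803  0.02399211] mean [-9.7   3.11  3.69] push 10.18 std 0.54
stub 21 334.2857142857143 202.61904761904762 0.0119 0.0018
```

```bash
cat > pad.py <<'E'
from h import *
O=np.array([.531,-.225]);f=np.array([.959,-.283]);G=np.array([.283,.959])
def prof(c,img,lats):
    xs=np.arange(.05,.115,.001);A=[]
    for l in lats:
        uv=np.array([proj(c,[*(O+x*f+l*G),.059]) for x in xs],np.float32)
        A.append(cv2.remap(img,uv[None,:,0],uv[None,:,1],cv2.INTER_CUBIC)[0])
    return np.mean(A,0)
def run(n,lats):
    c=cam(n);g=lambda I:I.astype(np.float32).mean(2)
    a=prof(c,g(cv2.imread('pics/%s0.png'%n[0])),lats);b=prof(c,np.mean([g(cam(n)['pixels']) for _ in range(2)],0).astype(np.float32),lats)
    print(n,lats);print(a[::2].astype(int));print(b[::2].astype(int))
run('top',np.arange(.028,.034,.001));run('top',-np.arange(.028,.034,.001));run('side',np.arange(.028,.034,.001))
E
python3 pad.py
```

```text
top [0.028 0.029 0.03  0.031 0.032 0.033 0.034]
[163 163 164 164 164 163 147 109  80  66  63  66  79 124 156 157 146 133
 144 148 139 136 135 116  93  73  62  69  66  51  43  47  65]
[133 137 135 135 143 151 150 147 144 137 122 108  89  70  66  76 122 165
 168 154 132 134 135 117  95  75  64  68  66  50  40  45  66]
top [-0.028 -0.029 -0.03  -0.031 -0.032 -0.033 -0.034]
[161 160 159 160 162 154 138 121 110 112 105  96  98 135 160 151 133 130
 150 159 138  99  62  41  38  32  35  44  47  42  39  51  69]
[163 163 162 162 163 162 162 162 155 138 128 122 106  81  72  86 130 160
 162 157 128  95  60  39  36  33  36  43  46  41  41  52  70]
side [0.028 0.029 0.03  0.031 0.032 0.033 0.034]
[ 89  89  90  90  91  90  90  90  90  87  84  92 115 144 163 162 146 126
 114 114 118 124 126 120 102  81  63  54  55  56  57  57  57]
[169 170 169 169 169 171 169 158 139 115 100  94  91  89  98 125 156 174
 172 157 142 134 134 128 110  86  67  58  59  61  61  61  60]
```

The pad has moved in about 6 mm by both views, which agrees with the force slope of 1 N/mm. Four more to go.

Call:
jog_arm(
  rows=[
    [0.02, -0.006, 0.01, 0, 0, 0],
    [0.04, -0.012, 0.01, 0, 0, 0],
    [0.06, -0.018, 0.02, 0, 0, 0],
    [0.08, -0.024, 0.02, 0, 0, 0],
    [0.1, -0.03, 0.02, 0, 0, 0],
    [0.13, -0.038, 0.02, 0, 0, 0],
    [0.13, -0.038, 0.02, 0, 0, 0],
    [0.13, -0.038, 0.02, 0, 0, 0],
  ],
)

```text
clock: 26.38
tcp_pos: [0.4861, -0.2093, 0.0239]
orientation: [0.1, 0.146, 0.984, -0.013]
wrist_force: [-12.5, 4.2, 4.8]
finger_gap: 0.0246
grip_force: 7.1
```

```bash
python3 st.py; python3 pad.py
```

```text
26.6833 [ 0.48613284 -0.20932136  0.0239628 ] mean [-12.85   4.31   4.97] push 13.55 std 0.27
stub 22 334.3636363636364 201.72727272727272 0.0143 0.0023
top [0.028 0.029 0.03  0.031 0.032 0.033 0.034]
[163 163 164 164 164 163 147 109  80  66  63  66  79 124 156 157 146 133
 144 148 139 136 135 116  93  73  62  69  66  51  43  47  65]
[166 154 135 128 136 149 150 147 146 149 141 124 115  98  77  67  67  94
 144 161 155 147 134 116  93  74  63  67  66  51  41  47  67]
top [-0.028 -0.029 -0.03  -0.031 -0.032 -0.033 -0.034]
[161 160 159 160 162 154 138 121 110 112 105  96  98 135 160 151 133 130
 150 159 138  99  62  41  38  32  35  44  47  42  39  51  69]
[161 161 162 163 163 163 162 162 162 157 139 126 110  82  68  70  78 116
 162 166 150 118  70  43  36  31  35  44  47  41  41  52  69]
side [0.028 0.029 0.03  0.031 0.032 0.033 0.034]
[ 89  89  90  90  91  90  90  90  90  87  84  92 115 144 163 162 146 126
 114 114 118 124 126 120 102  81  63  54  55  56  57  57  57]
[154 165 169 170 169 170 172 171 166 153 133 113 100  93  90  93 110 135
 159 169 165 156 146 132 110  86  67  58  58  60  61  61  60]
```

Call:
jog_arm(
  rows=[
    [0.01, -0.003, 0, 0, 0, 0],
    [0.02, -0.006, 0, 0, 0, 0],
    [0.02, -0.006, 0, 0, 0, 0],
    [0.02, -0.006, 0, 0, 0, 0],
    [0.02, -0.006, 0, 0, 0, 0],
    [0.02, -0.006, 0, 0, 0, 0],
    [0.02, -0.006, 0, 0, 0, 0],
    [0.02, -0.006, 0, 0, 0, 0],
  ],
)

```text
clock: 27.8
tcp_pos: [0.4864, -0.2094, 0.0238]
orientation: [0.1, 0.146, 0.984, -0.013]
wrist_force: [-14.2, 4.3, 7.5]
finger_gap: 0.0245
grip_force: 8.2
```

```bash
python3 st.py
python3 - <<'E'
from h import *
print(env.get_state()['tcp_pos']); print(env.hand_in())
E
```

```text
28.1 [ 0.48639137 -0.20939286  0.02387481] mean [-14.62   5.08   7.05] push 15.46 std 0.56
stub 19 334.63157894736844 201.47368421052633 0.0152 0.0018
[ 0.48639137 -0.20939286  0.02387481]
the job is handed in; nothing more can be done
None
```

I rolled the tee so its stub points straight up, set it on the fixture bed centred to within about 2 mm, and handed in while still pressing its rear end with the pad about 9.5–10 mm in. The wrist read about 15 N at the end; I put the excess over the spring's 10 N down to friction on the bed. The last move's pad depth is reckoned from the arm's position, after about 9 mm was measured by camera just before it.

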